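# Hold a tin in the label press

## Task

The label on the tin lying on the worktop has just been glued and has to be pressed down. Roll the tin along the worktop, without picking it up, until it lies along the stop rail of the label press, touching it, with its middle under the rubber foot; then push the spring-loaded lever down until its bar is level and keep it held there, so that the foot squeezes the tin: your program finishes while still holding the lever level. Leave the pepper mill, the mustard jar and the garlic where they are.

Things in the scene. Friction and masses are not known exactly. Their poses are not given: they have to be found in the camera images.
- press: Label press, fixed to the worktop; place and yaw vary. Origin on the worktop under its foot, where the tin's middle must come. x runs along the lever from handle to pivot, about away from the robot; y to the open side where the tin waits. Stop rail on the -y side: face at y=-29 mm, x -38 to 38, 42 high. Column behind at x 70 to 100, y -22 to 22, 100 high, with the pivot at x=85, 82 high.
- seat (a point): Point 29 mm above the origin of press: where the middle of the tin is when it lies in its place. Axes as those of press.
- lever (a joint): Lever angle (rad): 0 = at rest, sprung up with its handle 0.36 rad above level; grows as the handle is pushed down; 0.36 = bar level; stop at 0.52. Steel bar 18 mm wide from the pivot toward -x of the press, with a wooden handle 52x36x16 mm at the end. Holding it level on the tin takes about 8 N at the handle; let go, it springs up.
- lever_grip (a point): Middle of the handle's top face, 165 mm from the pivot, where to push down; moves with the lever. At rest 149 mm above the worktop and 66 mm in front (-x) of the press's origin; with the bar level 91 mm and 80 mm.
- tin: Food tin, a plain cylinder 57 mm in diameter and 72 mm long, about 0.2 kg, lying on its side on the open (+y) side of the press, its axis roughly along the press's x axis; it rolls easily. Origin in the centre of one end face, z axis along the tin's axis.
- tin_mid (a point): Middle of the tin, on its axis, 29 mm above the worktop while it lies.
- mill: Wooden pepper mill, 58 mm in diameter, 170 mm high, standing; leave alone. Origin in the middle of its underside.
- mustard: Mustard jar, 62 mm in diameter, 109 mm high, standing; leave alone. Origin in the middle of its underside.
- garlic_bulb: Garlic bulb, 53 mm; leave alone. Origin in the middle of its underside.
- pad: The lever's rubber foot, 24 (x) by 44 mm, hanging under the bar 85 mm from the pivot on its own spring (800 N/m, 26 mm travel); lowest edge 75 mm above the worktop at rest. With the bar level it squeezes the tin with about 8 N. Origin in the middle of its underside, z up along its stem.
Not all that is in view belongs to the job. What is shaped like the tin but blue or pink is not meant.

How it is judged:
On the way, in this order (a step that is already met when the one before it is completed fails the run):
1. the tin has rolled over by at least a quarter turn on the worktop (angle between tin's own x axis and vertical between 1.2 and 1.94 rad and height (world z) of tin_mid below 0.036 m), for 0.02 s.
2. the tin lies in its place under the foot, against the stop rail (y of tin_mid in the frame of seat below 0.009 m and distance between tin_mid and seat below 0.027 m and angle between the z axis of tin and the x axis of press, either way round below 0.25 rad and value of joint lever below 0.15 rad), for 0.2 s.
At the end, for the whole second after the job is handed in: The robot pushes the lever (over 2 N) and keeps it level within 0.07 rad; the foot presses the tin (over 2.5 N); the tin lies against the stop rail: its middle less than 9 mm off along the press's y and 27 mm off in all, its axis within 0.25 rad of the press's x (value of joint lever between 0.29 and 0.43 rad and contact force between pad and tin above 2.5 N and y of tin_mid in the frame of seat below 0.009 m and distance between tin_mid and seat below 0.027 m and angle between the z axis of tin and the x axis of press, either way round below 0.25 rad and contact force between any of the fingers, the arm and lever above 2 N); the arm keeps its last pose, push and grip.
It fails at once if the tin is picked up or thrown off the worktop (height (world z) of tin_mid above 0.045 m).
It fails at once if the pepper mill, mustard jar or garlic is moved by more than 25 mm or knocked over (distance of any of mill, mustard, garlic_bulb from where it was at the start of the episode above 0.025 m or angle between any of mill, mustard's own z axis and vertical above 0.6 rad).
It also fails if it takes over 67 s, if anything falls off the work surface, if the arm or the gripper's body presses on something with over 40 N, if the wrist force passes 120 N, or if a joint passes its speed limit or range.

## Robot

A 6-joint arm with a two-finger parallel gripper is mounted at the origin on a cart in front of the work surface, level with it; the furniture and walls round the work are solid. World frame = base frame: x ahead of the robot, y to its left, z up, the work surface at z = 0. Lengths are in m, angles in rad, forces in N, time in s.
With the tool pointing down it reaches from about 0.3 to 0.775 m from the base axis. Payload 14.6 kg.
Tool frame: the origin (TCP) lies at the very end of the fingers, on their centre line; the grasp point (between the pads) lies 19 mm behind it; x points along the fingers, y is the direction in which the jaws open and shut, and the axes are right-handed (so a half turn about x gives the same grasp; the last joint's range is limited). The gripper opens to 94 mm and grips with 3 to 60 N. Pads are 16 mm wide; open, the fingers measure 119 mm over their backs; the gripper's body (75 mm by 177 mm) begins 78 mm behind the grasp point.
Start: joints at [1.214, 0.3, 1.521, -0, 1.321, -0.067], TCP at [0.157, 0.527, 0.184] pointing down, gripper open.
Joint ranges: [-3.03, 3.03], [-0.79, 2.21], [0.23, 2.52], [-1.04, 4.18], [0, 3.07], [-2.55, 2.55]. Speed limits (rad/s): [2.22, 2.22, 2.57, 3.14, 3.14, 3.14].

## Interface

Orientations are given as [roll, pitch, yaw] about the fixed x, y, z axes, in that order (R = Rz(yaw) Ry(pitch) Rx(roll)).
In Python, from station import ctrl, viewer, hand_in gives the robot as it stands. The module is installed in compiled form; this text tells all that it offers.
- The arm moves only by the tool play_rows, never from a script. Its argument "deltas" is a list that holds one entry, the list of rows, each a list of 7 numbers: the shift along the tool's x, y, z in mm, then the turn, a rotation vector about the tool's x, y, z in rad, then the finger opening in mm, from 0 to 94. In form: [[[dx, dy, dz, ax, ay, az, gripper], ...]]. A call has 1 to 10 rows; each row shifts and turns the commanded pose from where the row before left it, along the tool's axes as they then stand; what a row does not reach is not made up. A row lasts 1/10 s, in which the tool goes at most 50 mm and 8.59 degrees, less where a joint would pass 70% of its speed; a pose out of reach is approached as far as the arm can. A call with a gripper value outside its range is refused whole. The fingers move at their own pace and stop on an object; "grip_force" is the grip in N (left out, the last holds). Time passes only in rows, so rows that do not move let the fingers close. It gives the time, the measured TCP pose, the force and the opening at its end, in the units of the state.
- ctrl.get_obs(): the state, without advancing time (a new reading comes with each control period).
- viewer.camera(name): name is "scene" or "top"; returns a dict with "img" (420x560x3 uint8, red, green, blue), "fx", "fy", "cx", "cy" (pixels), "rvec" (rotation vector, rad) and "tvec" (3), from world to camera coordinates, as OpenCV has them. Camera axes: x right, y down, z forward; pixel columns grow to the right and rows downward; lengths in m; the calibration is good to about 2 mm. A picture is of the moment at which its call begins. There is no depth.
- hand_in(): hands the job in, once; it reports no verdict.
The state is a dict: "time_s": time; "qpos": joint angles; "joint_vel": joint speeds; "tau": joint torques, N m; "ee_pos": TCP position; "eef_rot": TCP orientation; "force": force on the tool from outside, world axes, zero at the start; "moment": the same for the moment, N m; "grip_width": finger opening in m.
Only numpy, scipy, OpenCV 4.12 (cv2) and the standard library are available. Lean on these libraries where they do the work, as an engineer would, in place of code of your own. Each camera call takes 0.05 s, during which the arm holds its last target.

## Working session

There is one attempt and no reset: what is moved stays moved. The work goes in short steps, Python scripts to look and compute and a tool call to move; the robot and the scene stay as the last step left them, time stands still between calls to the robot, and variables do not carry over. Pictures are saved under pics/ and viewed, and the job is handed in when it is done.

Besides the shell and the picture viewer there is one more tool, called after "Emit:" as a command line: name --argument value ..., lists and objects as JSON in quotes. play_rows: Moves the arm, as the interface text tells. Its arguments: {"type":"object","properties":{"deltas":{"type":"array","items":{"type":"array","items":{"type":"array","items":{"type":"number"}}}},"grip_force":{"type":"number"}},"required":["deltas"]}

```bash
mkdir -p pics
cat > h.py <<'E'
import numpy as np, cv2
from scipy.spatial.transform import Rotation as R
from station import ctrl, viewer, hand_in
def snap(name,fn=None):
    c=viewer.camera(name)
    if fn: cv2.imwrite('pics/'+fn,c['img'][:,:,::-1])
    c['K']=np.array([[c['fx'],0,c['cx']],[0,c['fy'],c['cy']],[0,0,1.]])
    c['Rm']=cv2.Rodrigues(np.array(c['rvec'],float))[0]; c['t']=np.array(c['tvec'],float).ravel()
    return c
def proj(c,P): 
    P=np.atleast_2d(P); q=(c['Rm']@P.T).T+c['t']; q=(c['K']@q.T).T; return q[:,:2]/q[:,2:]
def onz(c,uv,z):
    d=c['Rm'].T@np.linalg.inv(c['K'])@np.array([uv[0],uv[1],1.]); o=-c['Rm'].T@c['t']
    return o+d*(z-o[2])/d[2]
E
python3 - <<'E'
from h import *
for n in('scene','top'):
    c=snap(n,n+'0.png'); np.savez(n+'0.npz',K=c['K'],Rm=c['Rm'],t=c['t'],img=c['img'])
    print(n,c['K'].tolist(),-c['Rm'].T@c['t'])
o=ctrl.get_obs();print(o)
E
```

```text
scene [[390.6574376545439, 0.0, 278.7217453066391], [0.0, 390.6574376545439, 204.92761153597476], [0.0, 0.0, 1.0]] [-0.32740157 -0.64488122  0.73564319]
top [[461.7571312518187, 0.0, 281.31961049348496], [0.0, 461.7571312518187, 207.83325124468564], [0.0, 0.0, 1.0]] [0.36015466 0.02289679 1.31082037]
{'time_s': 0.1, 'qpos': array([ 1.21442846e+00,  3.00432539e-01,  1.52151425e+00,  4.78891473e-07,
        1.32065518e+00, -6.65918733e-02]), 'joint_vel': array([-0.00080869,  0.00024101, -0.00133231, -0.00192055,  0.00103447,
        0.00068392]), 'tau': array([ 1.10098656e-03, -5.32646656e+01, -3.53281903e+01,  7.08679436e-02,
        2.36534845e-02, -1.96967187e-05]), 'ee_pos': array([0.15706868, 0.52684048, 0.18323575]), 'eef_rot': array([-1.63784779,  1.56978701, -1.9276239 ]), 'force': array([ 0.09311372, -0.25587906, -0.15557033]), 'moment': array([-0.02060303, -0.00758526,  0.03431891]), 'grip_width': 0.0940131190775973}
```

View pics/scene0.png

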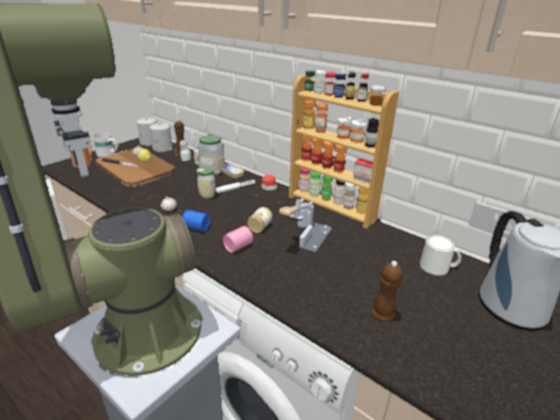

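View pics/top0.png

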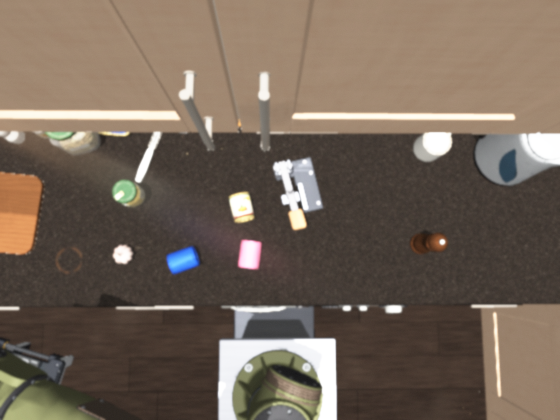

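The scene view shows the label press at about (312,228). Beside it is a tin with a cream and yellow label at (260,219), plus a pink tin at (238,239) and a blue one at (196,221). In the top view the cream tin is at (242,207), the pink at (250,254) and the blue at (182,260). Garlic is at (122,254), mustard at (128,193) and the mill at (430,242). Candidates for the tin are cream, pink and blue; the task rules out pink and blue, so it is the cream one. I'll confirm that in a crop.

Run:
```python
import cv2
a=cv2.imread('pics/top0.png')[140:280,200:340]; cv2.imwrite('pics/topc.png',cv2.resize(a,(784,600-40),interpolation=cv2.INTER_CUBIC)[:, :] if 0 else cv2.resize(a,None,fx=4.2,fy=4.2,interpolation=cv2.INTER_CUBIC))
a=cv2.imread('pics/scene0.png')[180:270,215:345]; cv2.imwrite('pics/scenec.png',cv2.resize(a,None,fx=6,fy=6,interpolation=cv2.INTER_CUBIC))
```

```text
(no output)
```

View pics/topc.png

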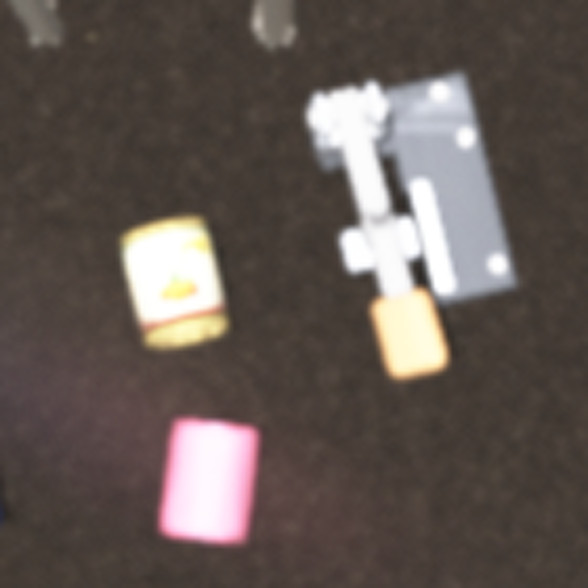

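View pics/scenec.png

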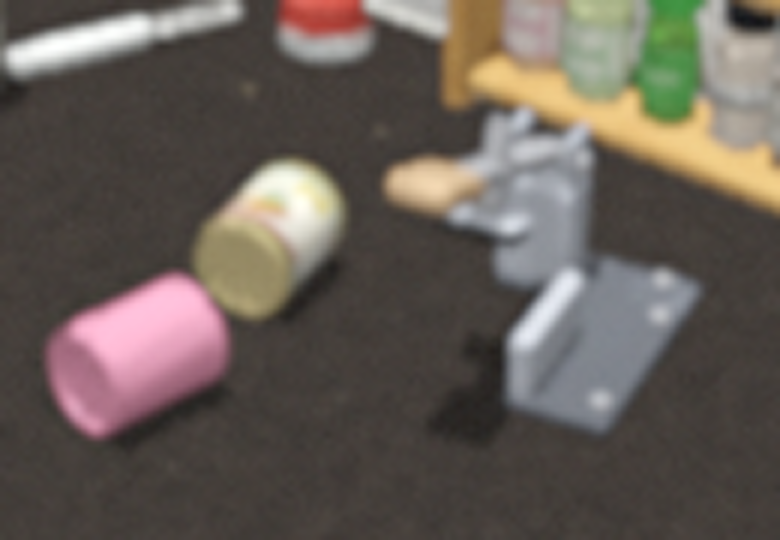

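The crop confirms the cream-labelled tin, at full-image top (242,207), with its axis almost parallel to the press lever. The press has its orange handle at top (298,219) and its rail at (303,196). Next I'll fit both poses with model silhouettes.

```bash
cat > fit.py <<'E'
from h import *
from scipy.optimize import minimize
def hullmask(c,P,s=4):
    p=proj(c,P); m=np.zeros((420*s,560*s),np.uint8)
    h=cv2.convexHull(((p+0.5)*s-0.5).astype(np.float32)); cv2.fillConvexPoly(m,np.round(h).astype(np.int32),1); 
    return cv2.resize(m.astype(np.float32),(560,420),interpolation=cv2.INTER_AREA)
def tinpts(x,y,yaw,z=.0285):
    a=np.linspace(0,2*np.pi,60); d=np.array([np.cos(yaw),np.sin(yaw),0]); n=np.array([-d[1],d[0],0])
    return np.vstack([np.array([x,y,z])+s*.036*d+.0285*(np.cos(a)[:,None]*n+np.sin(a)[:,None]*np.array([0,0,1])) for s in(-1,1)])
def pr(P,p):
    c,s=np.cos(p[2]),np.sin(p[2]); P=np.atleast_2d(P)
    return np.c_[p[0]+c*P[:,0]-s*P[:,1],p[1]+s*P[:,0]+c*P[:,1],P[:,2]]
def handle(l=0.):
    t=.36-l; # up angle
    g=np.array([-.066,0,.149]) if l==0 else None
    u=np.array([-np.cos(t),0,np.sin(t)]); n=np.array([np.sin(t),0,np.cos(t)])
    return np.array([g+a*.026*u+b*.018*np.array([0,1,0])-k*.016*n for a in(-1,1) for b in(-1,1) for k in(0,1)])
def seg_tin(img,box):
    m=np.zeros((420,560),np.uint8); x0,y0,x1,y1=box
    hsv=cv2.cvtColor(img,cv2.COLOR_RGB2HSV); 
    k=(img.max(2)>95); m[y0:y1,x0:x1]=k[y0:y1,x0:x1]; return m
E
python3 - <<'E'
from fit import *
C={}
for n in('scene','top'):
    d=np.load(n+'0.npz'); C[n]={k:d[k] for k in d.files}
b={'top':(225,185,258,228),'scene':(246,203,276,233)}
M={n:seg_tin(C[n]['img'],b[n]) for n in C}
# drop pink in scene
i=C['scene']['img'].astype(int); M['scene'][(i[...,0]-i[...,1]>40)&(i[...,2]>i[...,1]+10)]=0
def cost(p):
    return sum(np.abs(hullmask(C[n],tinpts(*p))-M[n]).sum() for n in C)
x0=onz(C['top'],(242,207),.03); print('tin0',x0)
r=min((minimize(cost,[x0[0],x0[1],yw],method='Nelder-Mead',options=dict(initial_simplex=[[x0[0],x0[1],yw],[x0[0]+.01,x0[1],yw],[x0[0],x0[1]+.01,yw],[x0[0],x0[1],yw+.15]],xatol=1e-5)) for yw in(0,.2,.4)),key=lambda r:r.fun)
print('tin',r.x,r.fun,[m.sum() for m in M.values()])
H={}
for n,bb in(('top',(285,205,312,232)),('scene',(276,203,296,218))):
    im=C[n]['img'].astype(int); k=((im[...,0]-im[...,2])>45); m=np.zeros((420,560)); m[bb[1]:bb[3],bb[0]:bb[2]]=k[bb[1]:bb[3],bb[0]:bb[2]]; H[n]=m
f=lambda p,s,o:((np.array(p)+.5)/s-.5)+np.array(o)
tp=f([[411,183],[434,293]],4.2,(200,140)); sp=f([[577,268],[508,345]],6,(215,180))
RP=np.array([[.038,-.029,.042],[-.038,-.029,.042]])
def cp(p,w=4):
    a=sum(np.abs(hullmask(C[n],pr(handle(),p))-H[n]).sum() for n in C)
    return a+w*(np.abs(proj(C['top'],pr(RP,p))-tp).sum()+np.abs(proj(C['scene'],pr(RP,p))-sp).sum())
g=onz(C['top'],(302,195),.0); print(g)
best=None
for yw in(.1,.2,.35):
    s=[g[0],g[1],yw]
    q=minimize(cp,s,method='Nelder-Mead',options=dict(initial_simplex=[s,[s[0]+.015,s[1],yw],[s[0],s[1]+.015,yw],[s[0],s[1],yw+.15]],xatol=1e-5,maxiter=600))
    print(q.x,q.fun)
    if best is None or q.fun<best.fun: best=q
p=best.x; print('press',p,[m.sum() for m in H.values()])
for n in C: print(n,proj(C[n],pr(RP,p))-(tp if n=='top' else sp), np.abs(hullmask(C[n],pr(handle(),p))-H[n]).sum())
c,s=np.cos(p[2]),np.sin(p[2]); d=r.x[:2]-p[:2]; print('tin in press',c*d[0]+s*d[1],-s*d[0]+c*d[1],r.x[2]-p[2])
np.savez('pose.npz',press=p,tin=r.x)
col=np.array([[x,y,z] for x in(.07,.1) for y in(-.022,.022) for z in(0,.1)])
for n,(x0,y0,x1,y1,s) in dict(top=(200,140,340,270,4),scene=(215,180,345,270,6)).items():
    im=cv2.resize(C[n]['img'][y0:y1,x0:x1,::-1].copy(),None,fx=s,fy=s,interpolation=cv2.INTER_CUBIC)
    for P,co in((tinpts(*r.x),(0,0,255)),(pr(handle(),p),(0,255,0)),(pr(col,p),(255,255,0)),(pr(np.vstack([RP,RP*[1,1,0]]),p),(255,0,255)),(pr([[0,0,0],[.001,0,0],[0,.001,0]],p),(0,255,255))):
        h=cv2.convexHull(((proj(C[n],P)-[x0,y0]+.5)*s-.5).astype(np.float32)); cv2.polylines(im,[np.round(h).astype(np.int32)],True,co,1)
    cv2.imwrite(f'pics/ov_{n}.png',im)
E
```

```text
tin0 [0.51616455 0.09959389 0.03      ]
tin [0.51727073 0.10206787 0.21218594] 174.75 [np.uint64(470), np.uint64(694)]
[ 0.55448871 -0.07043414  0.        ]
[ 0.53934252 -0.03412257  0.19015671] 251.53163018725854
[ 0.53830535 -0.03328457  0.19614225] 253.88418498103204
[ 0.53736541 -0.02928102  0.27526998] 271.3383082005131
press [ 0.53934252 -0.03412257  0.19015671] [np.float64(170.0), np.float64(100.0)]
scene [[-2.37368219 -0.0160994 ]
 [-0.85964831 -1.42722963]] 43.75
top [[ 0.11150802 -0.21210908]
 [ 0.01941603  0.17571489]] 187.0
tin in press 0.004067799892238783 0.1379074052804604 0.02202923371043597
```

View pics/ov_top.png

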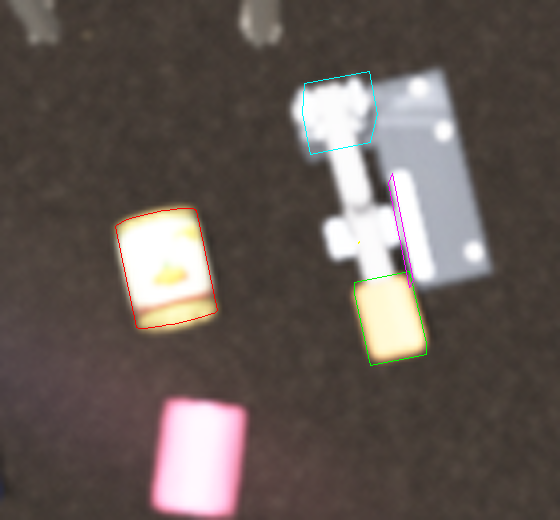

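View pics/ov_scene.png

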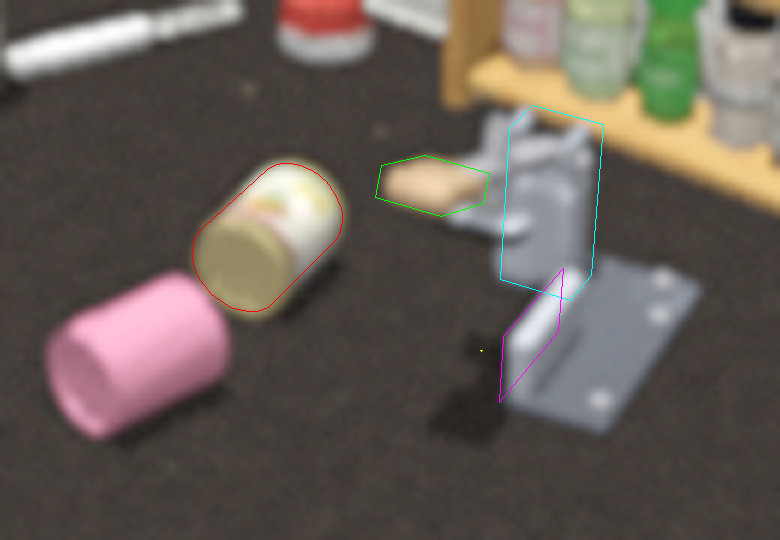

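Run:
```python
from fit import *
d=np.load('top0.npz'); C={k:d[k] for k in d.files}
f=lambda p:((np.array(p)+.5)/4-.5)+np.array([200,140])
def ln(a,b,z):
    A,B=onz(C,f(a),z),onz(C,f(b),z); v=A-B; return A,B,np.arctan2(v[1],v[0])
print('plate',ln((441,70),(491,270),.004)); print('rail L',ln((389,174),(414,284),.042)); print('rail R',ln((409,172),(435,278),.042))
print(np.load('pose.npz')['press'])
# sub-pixel-ish plate right edge: row scan gradient
g=cv2.cvtColor(C['img'],cv2.COLOR_RGB2GRAY).astype(float)
pts=[]
for r in range(162,206):
    x=np.arange(300,330); row=g[r,300:330]; dd=row[:-1]-row[1:]; k=dd.argmax(); 
    w=np.clip(dd[max(0,k-2):k+3],0,None); pts.append([(w*(np.arange(max(0,k-2),k+3)+300.5)[:len(w)]).sum()/w.sum(),r])
pts=np.array(pts); W=np.array([onz(C,p,.004) for p in pts])
vx,vy,_,_=cv2.fitLine(W[:,:2].astype(np.float32),cv2.DIST_HUBER,0,.001,.001).ravel(); print('edge yaw',np.arctan(vy/vx))
```

```text
plate (array([ 0.66466949, -0.09394576,  0.004     ]), array([ 0.51889199, -0.12816654,  0.004     ]), np.float64(0.2305718692225153))
rail L (array([ 0.58172241, -0.05342421,  0.042     ]), array([ 0.50452977, -0.0701804 ,  0.042     ]), np.float64(0.21375367179160376))
rail R (array([ 0.58315026, -0.06740073,  0.042     ]), array([ 0.50870597, -0.08479167,  0.042     ]), np.float64(0.22949445494593665))
[ 0.53934252 -0.03412257  0.19015671]
edge yaw 0.22423694
```

```bash
cat >> h.py <<'E'
PX,PY,PYAW=0.538,-0.0338,0.222
def p2w(x,y,z):
    c,s=np.cos(PYAW),np.sin(PYAW); return np.array([PX+c*x-s*y,PY+s*x+c*y,z])
def w2p(w):
    c,s=np.cos(PYAW),np.sin(PYAW); d=np.array(w)-[PX,PY,0]; return np.array([c*d[0]+s*d[1],-s*d[0]+c*d[1],d[2]])
def tgtR(t,sgn=1,yaw=PYAW):
    c,s=np.cos(yaw),np.sin(yaw); Pm=np.array([[c,-s,0],[s,c,0],[0,0,1]])
    x=np.array([0,-np.sin(t),-np.cos(t)]); y=np.array([sgn,0,0.]); return Pm@np.c_[x,y,np.cross(x,y)]
def delta(Tp,TR=None):
    o=ctrl.get_obs(); Rc=R.from_euler('xyz',o['eef_rot']).as_matrix()
    print('t',round(o['time_s'],2),'tcp press mm',np.round(w2p(o['ee_pos'])*1e3,1),'q',np.round(o['qpos'],2),'F',np.round(o['force'],1),'w',round(o['grip_width'],4))
    print('  tool-frame shift mm',np.round(Rc.T@(np.array(Tp)-o['ee_pos'])*1e3,1))
    if TR is not None: print('  rotvec',np.round(R.from_matrix(Rc.T@TR).as_rotvec(),3))
    return Rc
E
python3 - <<'E'
from h import *
for s in(1,-1):
    Rc=delta(p2w(.009,.19,.184),tgtR(np.radians(30),s))
print(Rc.round(3)); print(p2w(.009,.19,.184))
E
```

```text
t 0.1 tcp press mm [-248.1  630.8  183.2] q [ 1.21  0.3   1.52  0.    1.32 -0.07] F [ 0.1 -0.3 -0.2] w 0.094
  tool-frame shift mm [  -0.5 -258.4  440. ]
  rotvec [ 1.034 -0.473 -0.276]
t 0.1 tcp press mm [-248.1  630.8  183.2] q [ 1.21  0.3   1.52  0.    1.32 -0.07] F [ 0.1 -0.3 -0.2] w 0.094
  tool-frame shift mm [  -0.5 -258.4  440. ]
  rotvec [-2.027  0.317 -0.543]
[[-0.     0.286  0.958]
 [-0.001  0.958 -0.286]
 [-1.    -0.001 -0.   ]]
[0.50494475 0.15351885 0.184     ]
```

Emit:
play_rows --deltas '[[[0,-18,31,0,0,0,60],[0,-18,31,0,0,0,60],[0,-18,31,0,0,0,36],[0,-18,31,0,0,0,36],[0,-18,31,0,0,0,36],[0,-18,31,0,0,0,36],[0,-18,31,0,0,0,36],[0,-18,31,0,0,0,36],[0,-18,31,0,0,0,36],[0,-18,31,0,0,0,36]]]' --grip_force 20

```text
time_s: 1.1
ee_pos: [0.4035, 0.2647, 0.1836]
eef_rot: [-2.465, 1.571, -2.755]
force: [0.5, -0.9, 0.9]
grip_width: 0.0358
```

Emit:
play_rows --deltas '[[[0,0,0,0.1,-0.047,-0.028,36],[0,0,0,0.1,-0.047,-0.028,36],[0,0,0,0.1,-0.047,-0.028,36],[0,0,0,0.1,-0.047,-0.028,36],[0,0,0,0.1,-0.047,-0.028,36],[0,0,0,0.1,-0.047,-0.028,36],[0,0,0,0.1,-0.047,-0.028,36],[0,0,0,0.1,-0.047,-0.028,36],[0,0,0,0.1,-0.047,-0.028,36],[0,0,0,0.1,-0.047,-0.028,36]]]'

```text
time_s: 2.1
ee_pos: [0.4026, 0.266, 0.1836]
eef_rot: [-0.023, 1.045, -1.341]
force: [0.0, -0.4, 0.9]
grip_width: 0.036
```

Run:
```python
from h import *
delta(p2w(.009,.2,.06),tgtR(np.radians(30)))
```

```text
t 2.1 tcp press mm [-66.1 322.3 183.6] q [ 0.77  0.34  1.57 -0.45  1.53  0.6 ] F [ 0.  -0.4  0.9] w 0.036
  tool-frame shift mm [168.6  73.1  45.8]
  rotvec [ 0.03   0.003 -0.004]
```

Emit:
play_rows --deltas '[[[28,12,7.5,0.005,0,0,36],[28,12,7.5,0.005,0,0,36],[28,12,7.5,0.005,0,0,36],[28,12,7.5,0.005,0,0,36],[28,12,7.5,0.005,0,0,36],[28,12,7.5,0.005,0,0,36],[0,0,0,0,0,0,36]]]'

```text
time_s: 2.8
ee_pos: [0.5012, 0.1613, 0.0578]
eef_rot: [-0.004, 1.046, -1.349]
force: [-0.7, 1.3, -0.5]
grip_width: 0.0364
```

Run:
```python
from h import *
Rc=delta(p2w(.009,.195,.024),tgtR(np.radians(30)))
c=snap('scene','s1.png');c=snap('top','t1.png')
print(Rc.T@(p2w(0,-.1,0)-p2w(0,0,0)))
a=cv2.imread('pics/s1.png')[150:280,150:350];b=cv2.imread('pics/t1.png')[140:280,180:340]
cv2.imwrite('pics/s1c.png',cv2.resize(a,None,fx=4,fy=4));cv2.imwrite('pics/t1c.png',cv2.resize(b,None,fx=4,fy=4))
```

```text
t 2.8 tcp press mm [  7.1 198.4  57.8] q [ 0.51  0.51  1.64 -0.54  1.2   0.54] F [-0.7  1.3 -0.5] w 0.0364
  tool-frame shift mm [ 30.9   2.  -14. ]
  rotvec [0.003 0.002 0.   ]
[ 0.05014181 -0.00026767  0.0865201 ]
```

View pics/s1c.png

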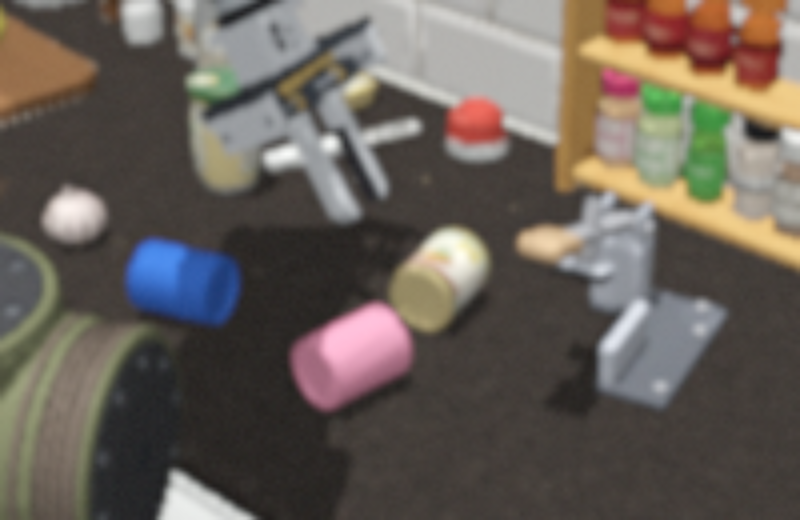

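View pics/t1c.png

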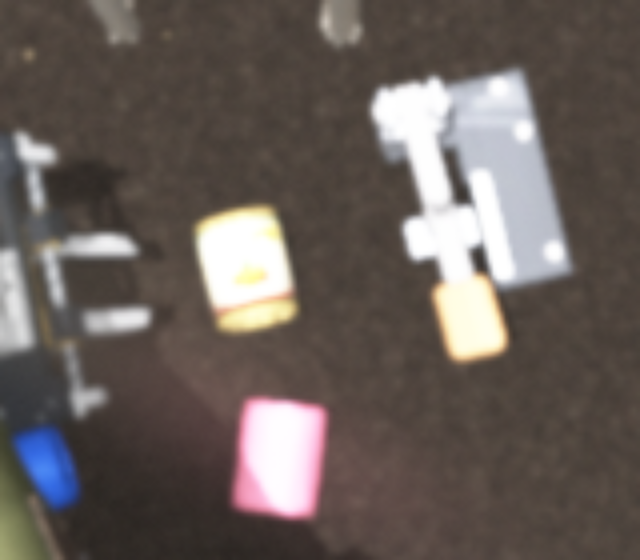

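The fingers sit at about (110,285) in the top crop, to the +y side of the tin and clear of it. Next I'll go down and begin the push.

Emit:
play_rows --deltas '[[[10,0.7,-4.7,0,0,0,36],[10,0.7,-4.7,0,0,0,36],[10,0.7,-4.7,0,0,0,36],[4,0,7,0,0,0,36],[3,0,5.2,0,0,0,36],[2,0,3.5,0,0,0,36],[2,0,3.5,0,0,0,36],[2,0,3.5,0,0,0,36],[2,0,3.5,0,0,0,36],[2,0,3.5,0,0,0,36]]]'

```text
time_s: 3.9
ee_pos: [0.5121, 0.1278, 0.0276]
eef_rot: [0.005, 1.047, -1.339]
force: [-0.7, -0.6, 1.0]
grip_width: 0.0358
```

```bash
cat > look.py <<'E'
from h import *
import sys
k=sys.argv[1]
def look(k):
    snap('scene',f's{k}.png');snap('top',f't{k}.png')
    a=cv2.imread(f'pics/s{k}.png')[160:280,215:345];b=cv2.imread(f'pics/t{k}.png')[150:270,215:345]
    cv2.imwrite(f'pics/c{k}.png',np.vstack([cv2.resize(x,None,fx=2.5*1,fy=2.5,interpolation=cv2.INTER_CUBIC) for x in(a,b)]))
look(k)
delta(p2w(.009,.04,.024),tgtR(np.radians(30)))
E
python3 look.py 2
```

```text
t 4.0 tcp press mm [ 10.2 163.2  27.5] q [ 0.45  0.54  1.69 -0.58  1.11  0.53] F [-0.5  0.5 -0.7] w 0.0361
  tool-frame shift mm [ 64.7  -1.8 104.9]
  rotvec [ 0.003  0.    -0.005]
```

View pics/c2.png

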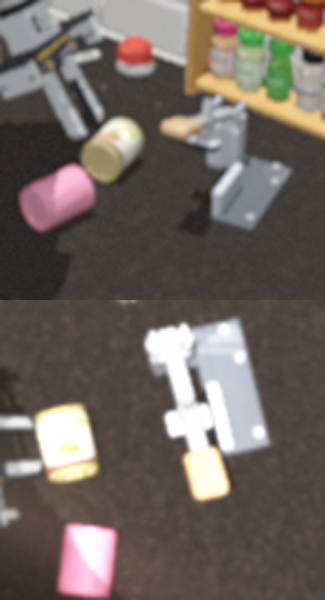

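The fingers are just touching the tin at top crop (40,450). I'll keep pushing slowly.

Emit:
play_rows --deltas '[[[2.3,0,3.3,0,0,0,36],[2.3,0,3.3,0,0,0,36],[2.3,0,3.3,0,0,0,36],[2.3,0,3.3,0,0,0,36],[2,0,3.5,0,0,0,36],[2,0,3.5,0,0,0,36],[2,0,3.5,0,0,0,36],[2,0,3.5,0,0,0,36],[2,0,3.5,0,0,0,36],[2,0,3.5,0,0,0,36]]]'

```text
time_s: 5.0
ee_pos: [0.5222, 0.0895, 0.0331]
eef_rot: [0.014, 1.043, -1.333]
force: [-41.1, 18.4, 91.1]
grip_width: 0.0357
```

```bash
python3 look.py 3
```

```text
t 5.1 tcp press mm [ 11.7 123.4  33.3] q [ 0.38  0.51  1.71 -0.6   1.08  0.49] F [-36.6  12.7  82.5] w 0.036
  tool-frame shift mm [50.1 -3.  67.3]
  rotvec [-0.001  0.005 -0.008]
```

View pics/c3.png

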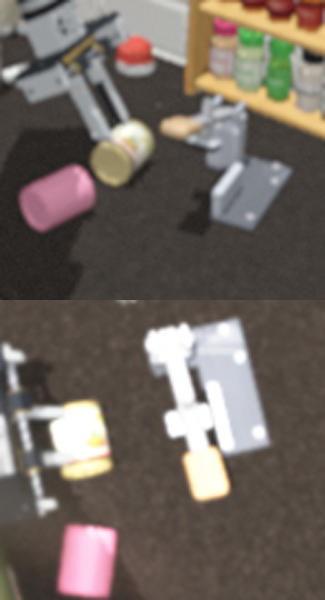

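The fingers are jamming on the tin: there is 90 N upward and they have ridden above its equator at top crop (65,430). I'll back off straight away, then push again with contact well below the equator so it can't self-lock.

Emit:
play_rows --deltas '[[[-4,0,-1,0,0,0,36],[-5,0,-2,0,0,0,36],[-5,0,-2,0,0,0,36],[-6,0,-3,0,0,0,36],[-8,0,-4,0,0,0,36],[-8,0,-6,0,0,0,36]]]'

```text
time_s: 5.7
ee_pos: [0.5132, 0.1221, 0.0486]
eef_rot: [0.004, 1.047, -1.34]
force: [-0.4, 0.3, 0.5]
grip_width: 0.0356
```

```bash
python3 look.py 4
```

```text
t 5.8 tcp press mm [ 10.5 158.2  48.8] q [ 0.44  0.5   1.68 -0.57  1.14  0.5 ] F [-0.2 -0.2  0.2] w 0.0359
  tool-frame shift mm [80.6 -2.4 90. ]
  rotvec [ 0.004  0.    -0.006]
```

View pics/c4.png

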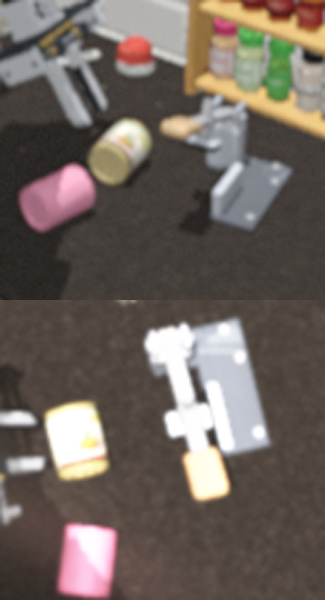

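```bash
cat > tinfit.py <<'E'
from fit import *
import sys
def tinfit(tk,box,guess,views=('top',),fn=None):
    c=snap('top',fn)
    m=seg_tin(c['img'],box)
    cost=lambda p: np.abs(hullmask(c,tinpts(*p))-m).sum()
    s=list(guess); r=minimize(cost,s,method='Nelder-Mead',options=dict(initial_simplex=[s,[s[0]+.008,s[1],s[2]],[s[0],s[1]+.008,s[2]],[s[0],s[1],s[2]+.12]],xatol=1e-5))
    w=w2p([r.x[0],r.x[1],.0285]); print('tin press mm',np.round(w*1e3,1),'rel yaw',round(r.x[2]-PYAW,3),'cost',r.fun,'of',m.sum()); return r.x
E
python3 - <<'E'
from tinfit import *
tinfit(0,(233,188,262,232),[.52,.09,.18],fn='t5.png')
delta(p2w(.009,.175,.008),tgtR(np.radians(30)))
E
```

```text
tin press mm [  9.9 124.6  28.5] rel yaw -0.04 cost 255.625 of 836
t 5.85 tcp press mm [ 10.4 157.7  48.5] q [ 0.44  0.5   1.68 -0.57  1.14  0.5 ] F [-0.   0.4  0.4] w 0.036
  tool-frame shift mm [ 26.4  -1.4 -35.3]
  rotvec [ 0.004  0.    -0.006]
```

Emit:
play_rows --deltas '[[[0,0,-15,0,0,0,36],[0,0,-19,0,0,0,36],[10,-1,0,0,0,-0.005,36],[12,0,0,0,0,0,36],[4.5,0,0,0,0,0,36],[0,0,0,0,0,0,36]]]'

```text
time_s: 6.45
ee_pos: [0.5085, 0.1363, 0.0076]
eef_rot: [-0.007, 1.046, -1.353]
force: [-0.6, -1.2, 0.8]
grip_width: 0.0362
```

Run:
```python
from h import *
delta(p2w(.009,.155,.008),tgtR(np.radians(30)))
```

```text
t 6.45 tcp press mm [  8.7 172.4   7.6] q [ 0.46  0.58  1.68 -0.58  1.1   0.56] F [-0.6 -1.2  0.8] w 0.0362
  tool-frame shift mm [ 8.4  0.3 15.3]
  rotvec [0.003 0.001 0.002]
```

Emit:
play_rows --deltas '[[[2,0,3.5,0,0,0,36],[2,0,3.5,0,0,0,36],[2,0,3.5,0,0,0,36],[1.5,0,2.6,0,0,0,36],[1.5,0,2.6,0,0,0,36],[1.5,0,2.6,0,0,0,36],[1.5,0,2.6,0,0,0,36],[1.5,0,2.6,0,0,0,36]]]'

```text
time_s: 7.25
ee_pos: [0.5149, 0.1105, 0.0085]
eef_rot: [-0.004, 1.047, -1.349]
force: [0.2, -1.0, 0.6]
grip_width: 0.0359
```

```bash
python3 look.py 6
```

```text
t 7.35 tcp press mm [  9.1 145.8   8.5] q [ 0.42  0.56  1.7  -0.59  1.07  0.53] F [-0.5  0.1 -0.7] w 0.0361
  tool-frame shift mm [39.5 -0.4 99.4]
  rotvec [0.003 0.    0.001]
```

View pics/c6.png

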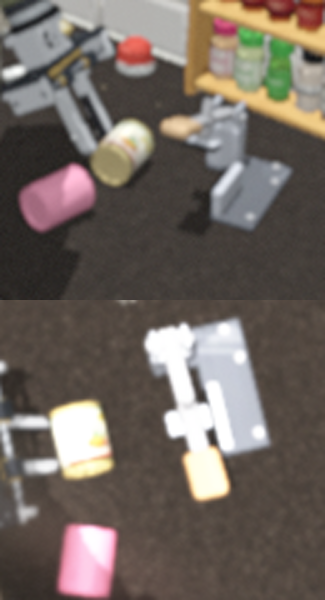

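There is no jam now: the tin rolls ahead of the fingers and the force stays under 1.5 N. Continuing.

Emit:
play_rows --deltas '[[[1.5,0,2.6,0,0,0,36],[1.5,0,2.6,0,0,0,36],[1.5,0,2.6,0,0,0,36],[1.5,0,2.6,0,0,0,36],[1.5,0,2.6,0,0,0,36],[1.5,0,2.6,0,0,0,36],[1.5,0,2.6,0,0,0,36],[1.5,0,2.6,0,0,0,36],[1.5,0,2.6,0,0,0,36],[1.5,0,2.6,0,0,0,36]]]'

```text
time_s: 8.35
ee_pos: [0.5215, 0.0812, 0.0085]
eef_rot: [-0.004, 1.047, -1.349]
force: [-1.0, 0.2, 0.1]
grip_width: 0.036
```

```bash
python3 look.py 7
```

```text
t 8.45 tcp press mm [  9.3 115.7   8.5] q [ 0.36  0.55  1.72 -0.61  1.04  0.5 ] F [-0.8  0.2  0.6] w 0.0357
  tool-frame shift mm [24.5 -0.5 73.3]
  rotvec [0.003 0.    0.   ]
```

View pics/c7.png

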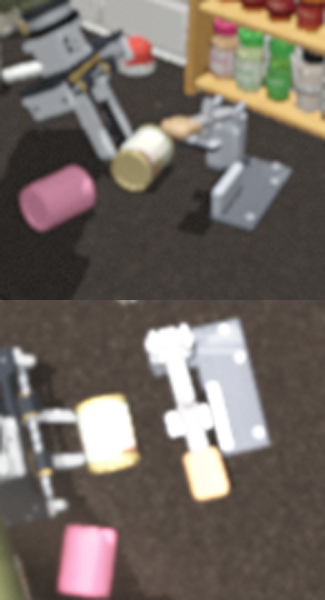

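Emit:
play_rows --deltas '[[[1.5,0,2.6,0,0,0,36],[1.5,0,2.6,0,0,0,36],[1.5,0,2.6,0,0,0,36],[1.5,0,2.6,0,0,0,36],[1.5,0,2.6,0,0,0,36],[1.5,0,2.6,0,0,0,36],[1.5,0,2.6,0,0,0,36],[1.5,0,2.6,0,0,0,36],[1.5,0,2.6,0,0,0,36],[1.5,0,2.6,0,0,0,36]]]'

```text
time_s: 9.45
ee_pos: [0.5283, 0.052, 0.0085]
eef_rot: [-0.004, 1.047, -1.349]
force: [-1.2, -0.7, -0.0]
grip_width: 0.0363
```

```bash
python3 look.py 8
```

```text
t 9.55 tcp press mm [ 9.3 85.7  8.5] q [ 0.31  0.54  1.74 -0.63  1.01  0.46] F [-0.   0.5  0.8] w 0.036
  tool-frame shift mm [ 9.5 -0.5 47.3]
  rotvec [0.003 0.    0.   ]
```

View pics/c8.png

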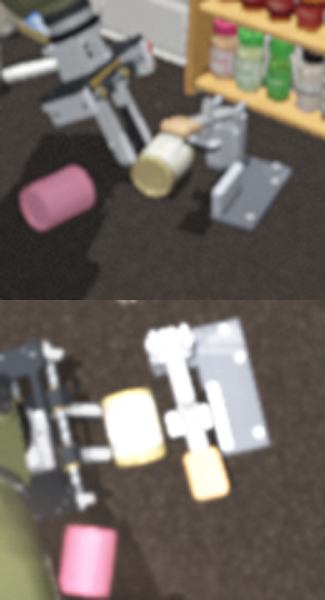

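Emit:
play_rows --deltas '[[[1.5,0,2.6,0,0,0,36],[1.5,0,2.6,0,0,0,36],[1.5,0,2.6,0,0,0,36],[1.5,0,2.6,0,0,0,36],[1.5,0,2.6,0,0,0,36],[1.5,0,2.6,0,0,0,36],[1.5,0,2.6,0,0,0,36],[1.5,0,2.6,0,0,0,36],[1.5,0,2.6,0,0,0,36],[1.5,0,2.6,0,0,0,36]]]'

```text
time_s: 10.55
ee_pos: [0.535, 0.0227, 0.0086]
eef_rot: [-0.004, 1.047, -1.349]
force: [-0.3, 0.0, 0.5]
grip_width: 0.0363
```

```bash
python3 look.py 9
```

```text
t 10.65 tcp press mm [ 9.4 55.7  8.5] q [ 0.25  0.54  1.75 -0.65  0.98  0.43] F [-0.4  0.1 -0.1] w 0.036
  tool-frame shift mm [-5.5 -0.5 21.3]
  rotvec [0.003 0.    0.   ]
```

View pics/c9.png

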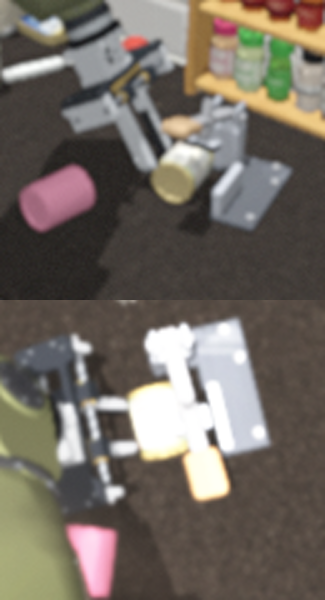

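Emit:
play_rows --deltas '[[[1.5,0,2.6,0,0,0,36],[1.5,0,2.6,0,0,0,36],[1.5,0,2.6,0,0,0,36],[1.5,0,2.6,0,0,0,36],[1.5,0,2.6,0,0,0,36],[1,0,1.7,0,0,0,36],[1,0,1.7,0,0,0,36],[0,0,0,0,0,0,36]]]'

```text
time_s: 11.45
ee_pos: [0.5391, 0.0043, 0.0085]
eef_rot: [-0.004, 1.047, -1.35]
force: [-0.6, 0.2, 0.7]
grip_width: 0.0361
```

```bash
python3 look.py 10
```

```text
t 11.55 tcp press mm [ 9.5 37.1  8.5] q [ 0.21  0.53  1.75 -0.66  0.96  0.4 ] F [ 0.   0.6 -0.2] w 0.0362
  tool-frame shift mm [-14.8  -0.5   5.2]
  rotvec [0.003 0.    0.   ]
```

View pics/c10.png

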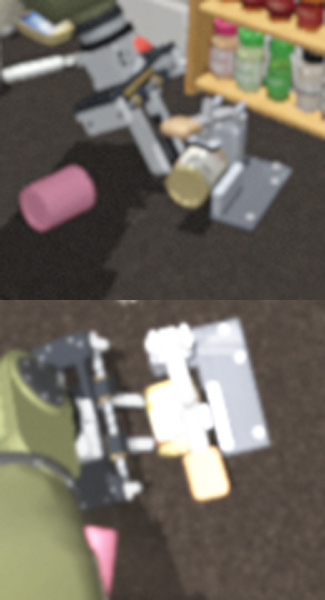

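Emit:
play_rows --deltas '[[[0.6,0,1,0,0,0,36],[0.6,0,1,0,0,0,36],[0.6,0,1,0,0,0,36],[0.6,0,1,0,0,0,36]]]'

```text
time_s: 11.95
ee_pos: [0.5402, -0.0001, 0.0084]
eef_rot: [-0.004, 1.047, -1.349]
force: [-0.9, -0.1, 0.4]
grip_width: 0.036
```

Emit:
play_rows --deltas '[[[0.5,0,0.9,0,0,0,36],[0.5,0,0.9,0,0,0,36],[0,0,0,0,0,0,36]]]'

```text
time_s: 12.25
ee_pos: [0.5406, -0.0022, 0.0085]
eef_rot: [-0.004, 1.047, -1.349]
force: [-0.5, 0.5, -0.4]
grip_width: 0.0354
```

```bash
python3 look.py 11
```

```text
t 12.35 tcp press mm [ 9.5 30.4  8.5] q [ 0.2   0.53  1.75 -0.66  0.96  0.39] F [-0.6 -0.2  0. ] w 0.0362
  tool-frame shift mm [-18.3  -0.5  -0.6]
  rotvec [0.003 0.    0.   ]
```

View pics/c11.png

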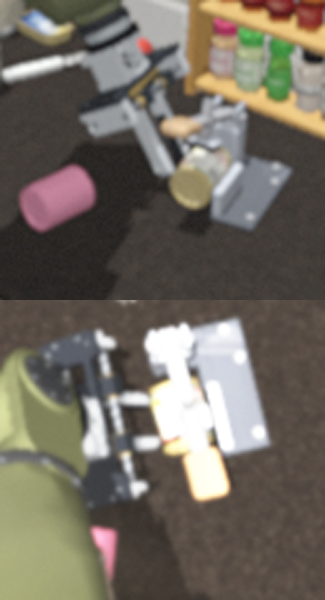

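Emit:
play_rows --deltas '[[[0.5,0,0.9,0,0,0,36],[0.5,0,0.9,0,0,0,36],[0,0,0,0,0,0,36]]]'

```text
time_s: 12.65
ee_pos: [0.5411, -0.0042, 0.0085]
eef_rot: [-0.004, 1.047, -1.349]
force: [0.1, 0.1, -1.2]
grip_width: 0.0358
```

Emit:
play_rows --deltas '[[[0.4,0,0.7,0,0,0,36],[0,0,0,0,0,0,36]]]'

```text
time_s: 12.85
ee_pos: [0.5412, -0.0049, 0.0085]
eef_rot: [-0.004, 1.047, -1.349]
force: [0.3, -0.2, -0.5]
grip_width: 0.0361
```

Run:
```python
from h import *
delta(p2w(0,0,0))
c=snap('scene','s12.png'); a=cv2.imread('pics/s12.png')[200:260,270:335]; cv2.imwrite('pics/c12.png',cv2.resize(a,None,fx=9,fy=9,interpolation=cv2.INTER_CUBIC))
```

```text
t 12.85 tcp press mm [ 9.5 27.4  8.5] q [ 0.19  0.53  1.75 -0.66  0.95  0.39] F [ 0.3 -0.2 -0.5] w 0.0361
  tool-frame shift mm [21.1 -9.6 19.5]
```

View pics/c12.png

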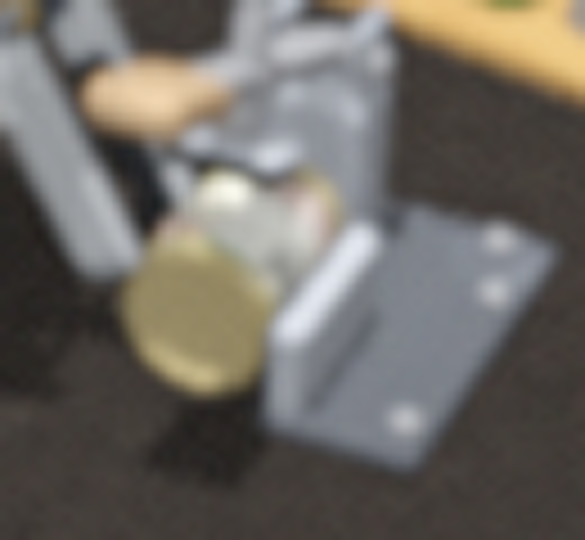

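Run:
```python
from fit import *
d=np.load('scene0.npz'); c={k:d[k] for k in d.files}
im=cv2.imread('pics/c12.png')
for (x,y),co in(((.009,0),(0,0,255)),((0,0.003),(0,255,0))):
    w=p2w(x,y,.0285); P=tinpts(w[0],w[1],PYAW)
    for Q in(P[:60],P[60:]): cv2.polylines(im,[np.round((proj(c,Q)-[270,200]+.5)*9-.5).astype(np.int32)],True,co,1)
E=pr(np.array([[.038,-.029,.042],[-.038,-.029,.042],[-.038,-.029,0],[.038,-.029,0]]),[PX,PY,PYAW])
cv2.polylines(im,[np.round((proj(c,E)-[270,200]+.5)*9-.5).astype(np.int32)],True,(255,0,255),1)
cv2.imwrite('pics/c12o.png',im)
```

```text
(no output)
```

View pics/c12o.png

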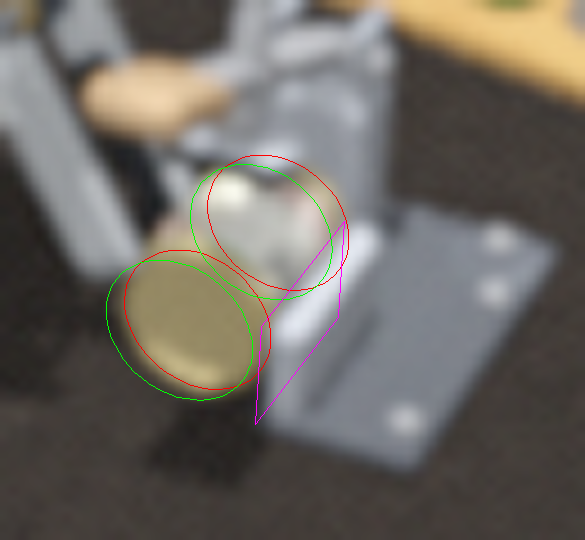

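The tin is near the rail with no contact force yet, so I'll creep up to it.

Emit:
play_rows --deltas '[[[0.4,0,0.7,0,0,0,36],[0.4,0,0.7,0,0,0,36],[0,0,0,0,0,0,36]]]'

```text
time_s: 13.2
ee_pos: [0.5417, -0.0064, 0.0085]
eef_rot: [-0.003, 1.047, -1.349]
force: [1.4, 1.1, 0.3]
grip_width: 0.0359
```

Emit:
play_rows --deltas '[[[0.4,0,0.7,0,0,0,36],[0,0,0,0,0,0,36]]]'

```text
time_s: 13.4
ee_pos: [0.5419, -0.007, 0.0085]
eef_rot: [-0.003, 1.047, -1.349]
force: [-0.4, 4.9, 0.5]
grip_width: 0.0363
```

Run:
```python
from h import *
delta(p2w(0,0,0)); print(ctrl.get_obs()['force'])
c=snap('scene','s13.png'); a=cv2.imread('pics/s13.png')[200:260,270:335]; cv2.imwrite('pics/c13.png',cv2.resize(a,None,fx=9,fy=9,interpolation=cv2.INTER_CUBIC))
```

```text
t 13.4 tcp press mm [ 9.7 25.3  8.5] q [ 0.19  0.53  1.75 -0.66  0.95  0.38] F [-0.4  4.9  0.5] w 0.0363
  tool-frame shift mm [20.  -9.7 17.6]
[-0.40637306  4.85320278  0.54162999]
```

View pics/c13.png

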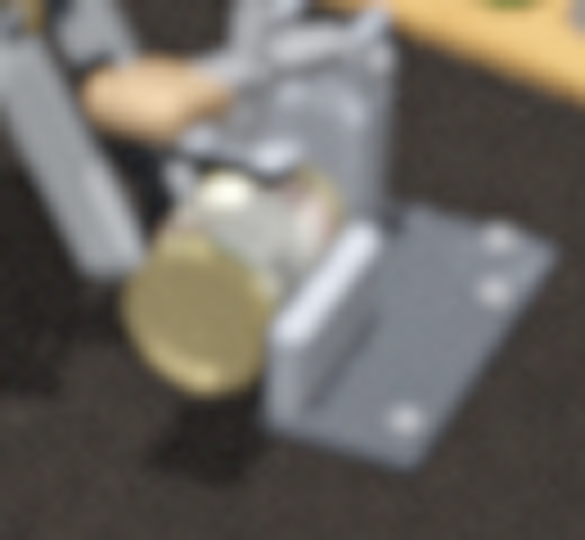

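The 4.9 N reaction along +y means the tin is pressed against the rail. Now I'll withdraw the fingers slowly.

Emit:
play_rows --deltas '[[[-0.4,0,-0.7,0,0,0,36],[-0.5,0,-0.9,0,0,0,36],[-1,0,-1.7,0,0,0,36],[-2,0,-3.5,0,0,0,36],[-3,0,-5.2,0,0,0,36],[-5,0,-8.7,0,0,0,36],[-8,0,-14,0,0,0,36],[-10,0,-17,0,0,0,36],[-20,0,-20,0,0,0,36]]]'

```text
time_s: 14.35
ee_pos: [0.5216, 0.0783, 0.0153]
eef_rot: [-0.007, 1.047, -1.352]
force: [-0.7, 0.5, 0.4]
grip_width: 0.0362
```

```bash
python3 look.py 14
python3 - <<'E'
from h import *
a=cv2.imread('pics/s14.png')[200:260,270:335];b=cv2.imread('pics/t14.png')[165:225,265:330]; cv2.imwrite('pics/c14.png',np.hstack([cv2.resize(x,None,fx=6,fy=6,interpolation=cv2.INTER_CUBIC) for x in(a,b)]))
E
```

```text
t 14.45 tcp press mm [  9.9 115.1  16.5] q [ 0.36  0.54  1.72 -0.61  1.05  0.49] F [-0.7 -0.6 -1. ] w 0.036
  tool-frame shift mm [31.  -1.3 68.8]
  rotvec [ 0.005 -0.    -0.002]
```

View pics/c14.png

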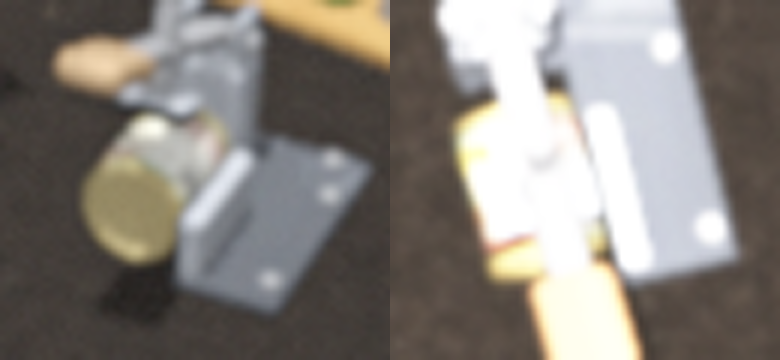

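The tin stays flush against the rail: top crop (530,190), with the rail at (620,190). Now I'll raise the arm, turn the tool upright, close the fingers and go to the lever handle.

Emit:
play_rows --deltas '[[[-30,0,0,0,0,0,20],[-40,0,0,0,0,0,0],[-40,0,0,0,0,0,0],[-40,0,0,0,0,0,0],[-40,0,0,0,0,0,0],[-20,0,0,0,0,0,0]]]'

```text
time_s: 15.05
ee_pos: [0.4995, 0.1817, 0.2006]
eef_rot: [0.003, 1.048, -1.342]
force: [0.5, -0.0, -0.6]
grip_width: 0.0005
```

```bash
sed -i 's/^PX,PY,PYAW=.*/PX,PY,PYAW=0.5387,-0.0367,0.222/' h.py
python3 - <<'E'
from h import *
delta(p2w(-.076,0,.2),tgtR(0))
E
```

```text
t 15.05 tcp press mm [  9.8 221.7 200.6] q [ 0.54  0.36  1.5  -0.5   1.48  0.41] F [ 0.5 -0.  -0.6] w 0.0005
  tool-frame shift mm [111.  -86.7 191.6]
  rotvec [ 0.003  0.523 -0.002]
```

Next I rotate upright. After that, in the tool frame, tool z points along press -y and tool y along press +x.

Emit:
play_rows --deltas '[[[0,0,0,0,0.1,0,0],[0,0,0,0,0.1,0,0],[0,0,0,0,0.1,0,0],[0,0,0,0,0.1,0,0],[0,0,0,0,0.1,0,0],[0,0,0,0,0.023,0,0]]]'

```text
time_s: 15.65
ee_pos: [0.4996, 0.179, 0.1979]
eef_rot: [-2.322, 1.569, 2.613]
force: [-0.4, -0.3, 1.2]
grip_width: 0.0005
```

Emit:
play_rows --deltas '[[[0,-14,35,0,0,0,0],[0,-14,35,0,0,0,0],[0,-14,35,0,0,0,0],[0,-14,35,0,0,0,0],[0,-14,35,0,0,0,0],[0,-14,35,0,0,0,0],[0,0,0,0,0,0,0]]]'

```text
time_s: 16.35
ee_pos: [0.4635, -0.0462, 0.1979]
eef_rot: [-0.865, 1.566, -2.214]
force: [-0.1, -0.1, -0.3]
grip_width: 0.0006
```

```bash
python3 look.py 15
python3 - <<'E'
from h import *
delta(p2w(-.076,0,.17),tgtR(0))
E
```

```text
t 16.45 tcp press mm [-74.3   9.8 197.9] q [-0.17  0.1   1.73 -0.    1.32 -0.39] F [-1.4 -0.5  0.6] w 0.0005
  tool-frame shift mm [173.6  83.8 -30.4]
  rotvec [ 0.002 -0.522  0.002]
t 16.45 tcp press mm [-74.3   9.8 197.9] q [-0.17  0.1   1.73 -0.    1.32 -0.39] F [-1.4 -0.5  0.6] w 0.0005
  tool-frame shift mm [27.9 -1.7  9.7]
  rotvec [0.002 0.002 0.003]
```

View pics/c15.png

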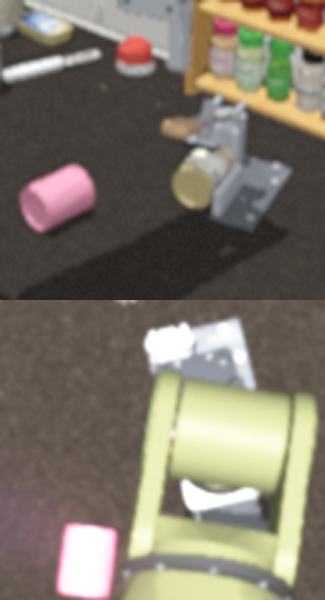

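Emit:
play_rows --deltas '[[[9,-1.7,5,0,0,0,0],[9,0,4.7,0,0,0,0],[9,0,0,0,0,0,0],[0,0,0,0,0,0,0]]]'

```text
time_s: 16.85
ee_pos: [0.4641, -0.0528, 0.1693]
eef_rot: [-1.593, 1.566, -2.939]
force: [0.2, -0.1, 0.4]
grip_width: 0.0006
```

Run:
```python
from h import *
delta(p2w(-.076,0,.091),tgtR(0))
c=snap('scene','s16.png'); a=cv2.imread('pics/s16.png')[160:260,260:345]; im=cv2.resize(a,None,fx=6,fy=6,interpolation=cv2.INTER_CUBIC)
for P,co in(((-.076,0,.171),(0,0,255)),((-.066,0,.149),(0,255,0))):
    u=(proj(c,p2w(*P))[0]-[260,160]+.5)*6; cv2.circle(im,tuple(int(v) for v in u),3,co,-1)
cv2.imwrite('pics/c16.png',im)
```

```text
t 16.85 tcp press mm [-76.3   0.7 169.3] q [-0.19  0.13  1.76 -0.    1.25 -0.42] F [ 0.2 -0.1  0.4] w 0.0006
  tool-frame shift mm [78.3  0.7  0.7]
  rotvec [ 0.003 -0.     0.004]
```

View pics/c16.png

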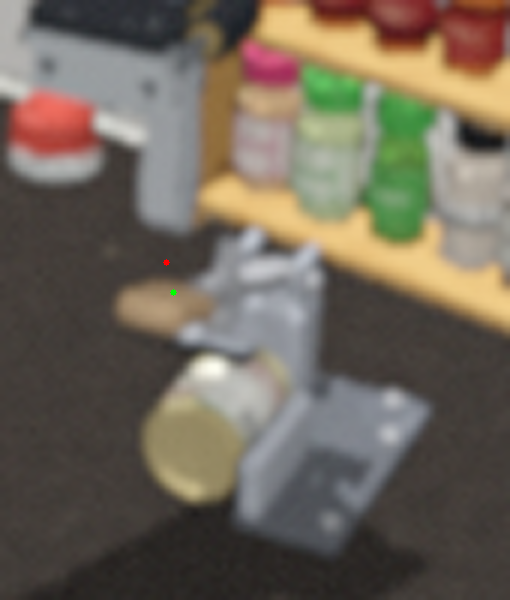

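Emit:
play_rows --deltas '[[[3,0,0,0,0,0,0],[3,0,0,0,0,0,0],[2,0,0,0,0,0,0],[2,0,0,0,0,0,0],[2,0,0,0,0,0,0],[0,0,0,0,0,0,0]]]'

```text
time_s: 17.5
ee_pos: [0.4646, -0.0532, 0.1588]
eef_rot: [-1.215, 1.568, -2.561]
force: [-0.5, -0.3, -0.3]
grip_width: 0.0001
```

Emit:
play_rows --deltas '[[[2,0,0,0,0,0,0],[2,0,0,0,0,0,0],[2,0,0,0,0,0,0],[2,0,0,0,0,0,0],[0,0,0,0,0,0,0]]]'

```text
time_s: 18.0
ee_pos: [0.4645, -0.0532, 0.1507]
eef_rot: [-1.265, 1.568, -2.611]
force: [0.3, 0.1, -0.1]
grip_width: 0.0008
```

Run:
```python
from h import *
delta(p2w(-.076,0,.091),tgtR(0))
c=snap('scene','s17.png'); a=cv2.imread('pics/s17.png')[160:260,260:345]; im=cv2.resize(a,None,fx=6,fy=6,interpolation=cv2.INTER_CUBIC)
cv2.imwrite('pics/c17.png',im)
```

```text
t 18.0 tcp press mm [-76.    0.3 150.7] q [-0.19  0.15  1.79 -0.    1.21 -0.42] F [ 0.3  0.1 -0.1] w 0.0008
  tool-frame shift mm [59.7  0.1  0.2]
  rotvec [0.003 0.001 0.002]
```

View pics/c17.png

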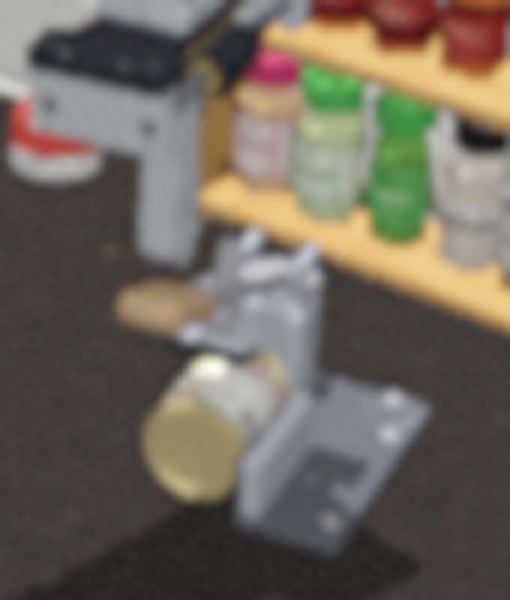

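There's no contact at a reported 151 mm, and the picture shows the fingertip at crop (165,262), about 18 mm above where the reported TCP projects. So the real fingertips seem to end about 18 mm short of the TCP, which would also explain the earlier jam. I'll come down in small steps and find contact by force.

Emit:
play_rows --deltas '[[[2,0,0,0,0,0,0],[2,0,0,0,0,0,0],[2,0,0,0,0,0,0],[0,0,0,0,0,0,0]]]'

```text
time_s: 18.45
ee_pos: [0.4645, -0.0532, 0.1447]
eef_rot: [-1.271, 1.568, -2.617]
force: [-0.4, -0.3, -0.1]
grip_width: 0.0006
```

Emit:
play_rows --deltas '[[[2,0,0,0,0,0,0],[2,0,0,0,0,0,0],[0,0,0,0,0,0,0]]]'

```text
time_s: 18.75
ee_pos: [0.4645, -0.0532, 0.1408]
eef_rot: [-1.258, 1.568, -2.604]
force: [0.2, -0.4, -0.5]
grip_width: 0.0008
```

Emit:
play_rows --deltas '[[[2,0,0,0,0,0,0],[2,0,0,0,0,0,0],[0,0,0,0,0,0,0]]]'

```text
time_s: 19.05
ee_pos: [0.4645, -0.0532, 0.1367]
eef_rot: [-1.272, 1.568, -2.618]
force: [0.9, 0.2, -0.1]
grip_width: 0.0005
```

Run:
```python
from h import *
delta(p2w(-.076,0,.073),tgtR(0))
c=snap('scene','s18.png'); a=cv2.imread('pics/s18.png')[160:260,260:345]; im=cv2.resize(a,None,fx=6,fy=6,interpolation=cv2.INTER_CUBIC)
cv2.imwrite('pics/c18.png',im)
```

```text
t 19.05 tcp press mm [-76.    0.3 136.7] q [-0.19  0.17  1.8  -0.    1.18 -0.42] F [ 0.9  0.2 -0.1] w 0.0005
  tool-frame shift mm [63.7  0.2  0.2]
  rotvec [0.003 0.001 0.002]
```

View pics/c18.png

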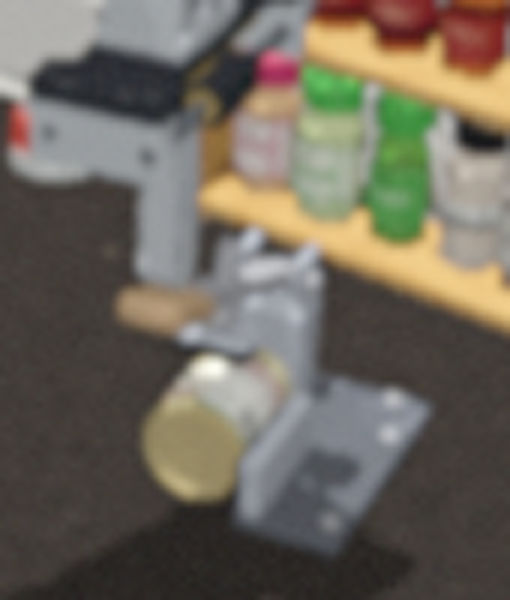

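Emit:
play_rows --deltas '[[[2,0,0,0,0,0,0],[2,0,0,0,0,0,0],[0,0,0,0,0,0,0]]]'

```text
time_s: 19.4
ee_pos: [0.4645, -0.0532, 0.1328]
eef_rot: [-1.26, 1.568, -2.607]
force: [0.5, 0.2, -0.1]
grip_width: 0.0007
```

Emit:
play_rows --deltas '[[[2,0,0,0,0,0,0],[2,0,0,0,0,0,0],[0,0,0,0,0,0,0]]]'

```text
time_s: 19.7
ee_pos: [0.4646, -0.0532, 0.1289]
eef_rot: [-1.175, 1.569, -2.522]
force: [0.5, 0.1, 1.0]
grip_width: 0.0004
```

Run:
```python
from h import *
delta(p2w(-.076,0,.073),tgtR(0))
c=snap('scene','s19.png'); a=cv2.imread('pics/s19.png')[160:260,260:345]; im=cv2.resize(a,None,fx=6,fy=6,interpolation=cv2.INTER_CUBIC)
cv2.imwrite('pics/c19.png',im)
```

```text
t 19.7 tcp press mm [-75.9   0.2 128.9] q [-0.19  0.17  1.81 -0.    1.16 -0.42] F [0.5 0.1 1. ] w 0.0004
  tool-frame shift mm [55.9  0.1  0.1]
  rotvec [0.003 0.001 0.002]
```

View pics/c19.png

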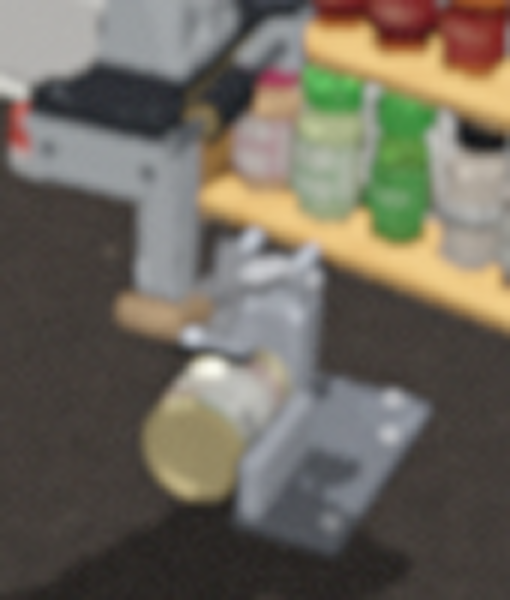

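Emit:
play_rows --deltas '[[[2,0,0,0,0,0,0],[2,0,0,0,0,0,0],[0,0,0,0,0,0,0]]]'

```text
time_s: 20.05
ee_pos: [0.4645, -0.0532, 0.1248]
eef_rot: [-1.208, 1.568, -2.554]
force: [0.4, -0.1, 1.1]
grip_width: 0.0008
```

Emit:
play_rows --deltas '[[[2,0,0,0,0,0,0],[2,0,0,0,0,0,0],[0,0,0,0,0,0,0]]]'

```text
time_s: 20.35
ee_pos: [0.4645, -0.0532, 0.1208]
eef_rot: [-1.212, 1.569, -2.558]
force: [0.2, -0.3, 1.6]
grip_width: 0.0004
```

Run:
```python
from h import *
delta(p2w(-.076,0,.073),tgtR(0))
c=snap('scene','s20.png'); a=cv2.imread('pics/s20.png')[160:260,260:345]; im=cv2.resize(a,None,fx=6,fy=6,interpolation=cv2.INTER_CUBIC)
cv2.imwrite('pics/c20.png',im)
```

```text
t 20.35 tcp press mm [-76.    0.2 120.8] q [-0.19  0.18  1.82 -0.    1.14 -0.42] F [ 0.2 -0.3  1.6] w 0.0004
  tool-frame shift mm [47.8  0.1  0.2]
  rotvec [0.003 0.001 0.002]
```

View pics/c20.png

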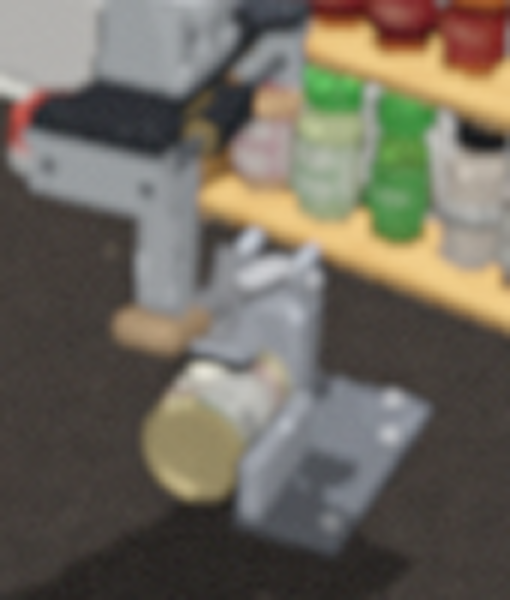

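The fingertip is on the handle at (165,310), the handle is going down and the force is 1.6 N. Continuing.

Emit:
play_rows --deltas '[[[3,0,0,0,0,0,0],[3,0,0,0,0,0,0],[3,0,0,0,0,0,0],[3,0,0,0,0,0,0],[3,0,0,0,0,0,0],[3,0,0,0,0,0,0],[3,0,0,0,0,0,0],[3,0,0,0,0,0,0],[0,0,0,0,0,0,0]]]'

```text
time_s: 21.3
ee_pos: [0.4645, -0.0533, 0.0967]
eef_rot: [-1.212, 1.568, -2.558]
force: [-1.4, 0.3, 2.7]
grip_width: 0.0006
```

```bash
cat > lev.py <<'E'
from fit import *
import sys
k=sys.argv[1]
def handle_l(l,dx=0,dy=0):
    t=.36-l; u=np.array([-np.cos(t),0,np.sin(t)]); n=np.array([np.sin(t),0,np.cos(t)])
    g=np.array([.085,0,.082])+.165*u+.009*n
    H=np.array([g+a*.026*u+b*.018*np.array([0,1,0])-q*.016*n for a in(-1,1) for b in(-1,1) for q in(0,1)])
    return pr(H+[dx,dy,0],[PX,PY,PYAW])
delta(p2w(-.076,0,.071),tgtR(0))
c=snap('scene',f's{k}.png'); x0,y0=265,195
im=cv2.resize(cv2.imread(f'pics/s{k}.png')[y0:y0+70,x0:x0+80],None,fx=9,fy=8,interpolation=cv2.INTER_CUBIC)
im=cv2.resize(cv2.imread(f'pics/s{k}.png')[y0:y0+65,x0:x0+80],None,fx=9,fy=9,interpolation=cv2.INTER_CUBIC)
for l,co in((0.29,(0,0,255)),(.36,(0,255,0)),(.43,(255,0,0))):
    h=cv2.convexHull(((proj(c,handle_l(l))-[x0,y0]+.5)*9-.5).astype(np.float32)); cv2.polylines(im,[np.round(h).astype(np.int32)],True,co,1)
cv2.imwrite(f'pics/c{k}.png',im)
E
python3 lev.py 21
```

```text
t 21.3 tcp press mm [-76.    0.2  96.7] q [-0.19  0.22  1.84 -0.    1.08 -0.42] F [-1.4  0.3  2.7] w 0.0006
  tool-frame shift mm [25.7  0.1  0.2]
  rotvec [0.003 0.001 0.002]
```

View pics/c21.png

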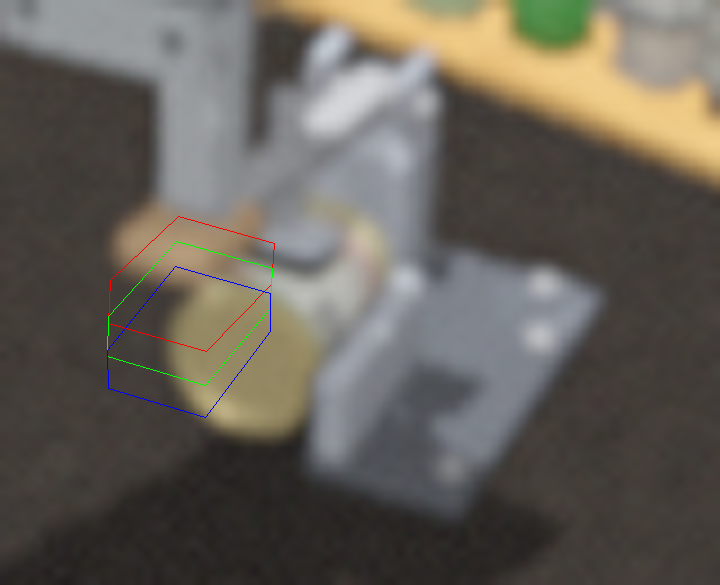

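The handle is still about 0.15 rad above level: its bottom edge is at (200,285), against 385 for the level outline. More to go.

Emit:
play_rows --deltas '[[[3,0,0,0,0,0,0],[3,0,0,0,0,0,0],[3,0,0,0,0,0,0],[3,0,0,0,0,0,0],[3,0,0,0,0,0,0],[2,0,0,0,0,0,0],[0,0,0,0,0,0,0]]]'

```text
time_s: 22.05
ee_pos: [0.4643, -0.0533, 0.0797]
eef_rot: [-1.281, 1.568, -2.627]
force: [-3.1, -0.0, 6.3]
grip_width: 0.0005
```

```bash
python3 lev.py 22
```

```text
t 22.05 tcp press mm [-76.2   0.2  79.7] q [-0.19  0.24  1.86 -0.    1.04 -0.42] F [-3.1 -0.   6.3] w 0.0005
  tool-frame shift mm [8.7 0.3 0.2]
  rotvec [0.003 0.001 0.003]
```

View pics/c22.png

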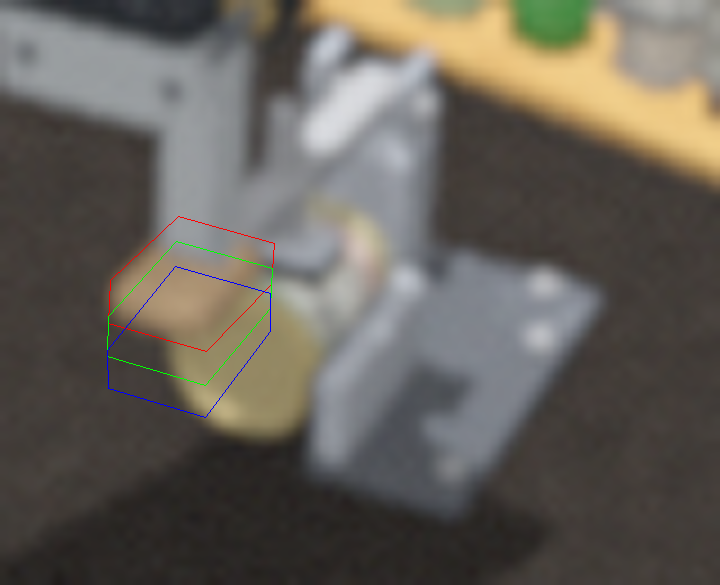

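Emit:
play_rows --deltas '[[[2,0,0,0,0,0,0],[2,0,0,0,0,0,0],[2,0,0,0,0,0,0],[2,0,0,0,0,0,0],[0,0,0,0,0,0,0],[0,0,0,0,0,0,0]]]'

```text
time_s: 22.7
ee_pos: [0.4642, -0.0534, 0.072]
eef_rot: [-1.275, 1.568, -2.621]
force: [-5.6, -0.8, 8.6]
grip_width: 0.0006
```

```bash
python3 lev.py 23
python3 - <<'E'
import cv2,numpy as np
a=cv2.imread('pics/s23.png')[195:255,275:335]; cv2.imwrite('pics/d23.png',cv2.resize(a,None,fx=9,fy=9,interpolation=cv2.INTER_CUBIC))
E
```

```text
t 22.7 tcp press mm [-76.3   0.1  72. ] q [-0.19  0.25  1.87 -0.    1.03 -0.42] F [-5.6 -0.8  8.6] w 0.0006
  tool-frame shift mm [1.  0.3 0.1]
  rotvec [0.003 0.001 0.003]
```

View pics/c23.png

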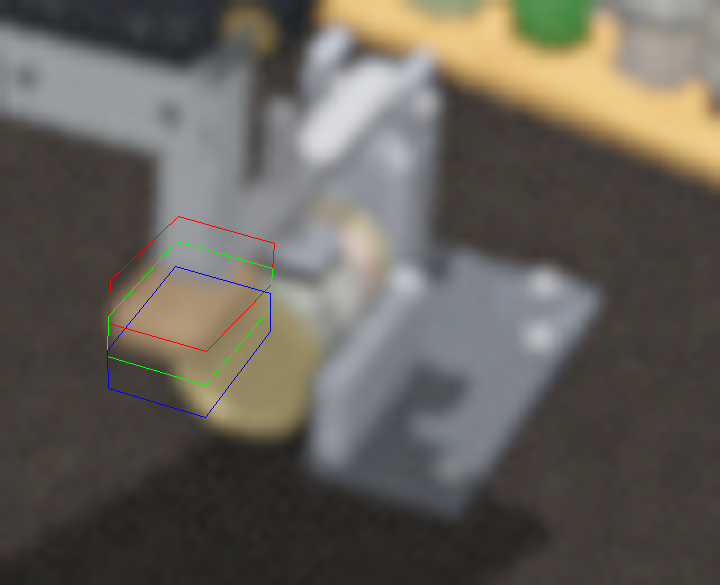

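View pics/d23.png

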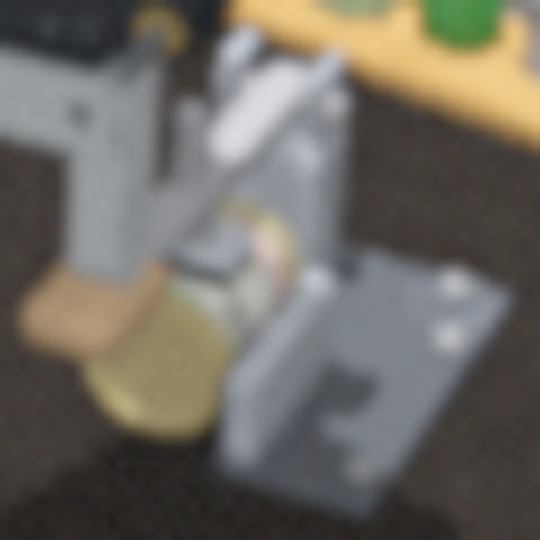

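```bash
cat > lfit.py <<'E'
from fit import *
import sys
d=np.load('scene0.npz'); c={k:d[k] for k in d.files}
def H(l,dx=0,dy=0):
    t=.36-l; u=np.array([-np.cos(t),0,np.sin(t)]); n=np.array([np.sin(t),0,np.cos(t)])
    g=np.array([.085,0,.082])+.165*u+.009*n
    Q=np.array([g+a*.026*u+b*.018*np.array([0,1,0])-q*.016*n for a in(-1,1) for b in(-1,1) for q in(0,1)])
    return pr(Q+[dx,dy,0],[PX,PY,PYAW])
# visible lower-left edge: use image rows where brown in columns; calibrate vertical offset at rest
def brown(k):
    im=cv2.imread(f'pics/{k}.png').astype(int); b,g,r=im[...,0],im[...,1],im[...,2]
    m=((r-b)>38)&((r-g)>14); z=np.zeros_like(m); z[200:245,272:300]=m[200:245,272:300]; return z
def lower(m,cols): return np.array([np.where(m[:,q])[0].max() if m[:,q].any() else np.nan for q in cols])
cols=range(277,287)
def modlow(l): 
    m=hullmask(c,H(l),8)>.5; return lower(m,cols)
print('rest model',modlow(0)); 
for k in('scene0','s16','s18'): print(k,lower(brown(k),cols))
for k in sys.argv[1:]: print(k,lower(brown(k),cols))
for l in(.2,.25,.29,.32,.36,.4): print(l,modlow(l))
E
python3 lfit.py s21 s22 s23
```

```text
rest model [ nan  nan 213. 213. 214. 214. 214. 214. 215. 215.]
scene0 [ nan  nan 212. 213. 213. 213. 214. 214. 214. 214.]
s16 [ nan  nan  nan 212. 213. 213. 213. 214. 214. 214.]
s18 [ nan  nan  nan 212. 213. 213. 214. 214. 214. 214.]
s21 [ nan 223. 224. 224. 225. 225. 225. 225. 226. 227.]
s22 [228 229 230 230 230 231 231 232 232 232]
s23 [230 232 232 233 233 233 234 235 234 235]
0.2 [225 225 226 226 226 226 227 227 227 228]
0.25 [228 228 228 229 229 229 230 230 230 230]
0.29 [230 230 231 231 231 232 232 232 232 233]
0.32 [232 232 232 233 233 233 233 234 234 234]
0.36 [234 234 234 235 235 235 236 236 236 236]
0.4 [236 236 237 237 237 237 238 238 238 239]
```

Calibrated against its rest picture, the handle's lower edge gives l ≈ 0.33. Three mm more should bring it to about level.

Emit:
play_rows --deltas '[[[1.5,0,0,0,0,0,0],[1.5,0,0,0,0,0,0],[0,0,0,0,0,0,0],[0,0,0,0,0,0,0],[0,0,0,0,0,0,0]]]'

```text
time_s: 23.25
ee_pos: [0.4642, -0.0534, 0.0691]
eef_rot: [-1.258, 1.568, -2.604]
force: [-6.2, -1.0, 9.1]
grip_width: 0.0002
```

```bash
python3 lev.py 24; python3 lfit.py s24 | grep s24
python3 - <<'E'
import cv2,numpy as np
from h import *
c=snap('top','t24.png')
a=cv2.imread('pics/s24.png')[195:255,275:335]; b=cv2.imread('pics/t24.png')[165:225,265:325]; cv2.imwrite('pics/d24.png',np.hstack([cv2.resize(x,None,fx=6.5,fy=6.5,interpolation=cv2.INTER_CUBIC) for x in (a,b)]))
E
```

```text
t 23.25 tcp press mm [-76.4   0.1  69.1] q [-0.19  0.26  1.87 -0.    1.02 -0.42] F [-6.2 -1.   9.1] w 0.0002
  tool-frame shift mm [-1.9  0.4  0.1]
  rotvec [0.003 0.001 0.003]
s24 [231 233 233 234 234 234 234 235 236 236]
```

View pics/d24.png

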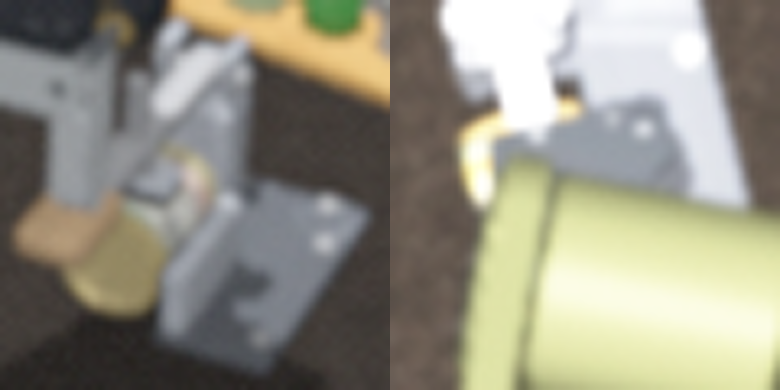

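View pics/s24.png

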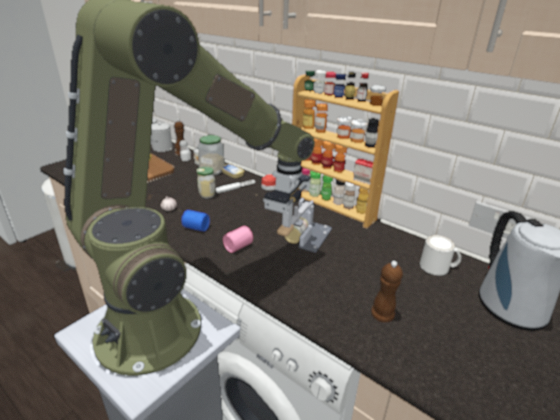

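The lever reads about 0.35 rad, with 9 N on the handle and the foot resting on the tin. The tin is still against the rail and the mill, mustard and garlic are unmoved. I'll hold for a moment to check it stays steady, then hand in.

Emit:
play_rows --deltas '[[[0,0,0,0,0,0,0],[0,0,0,0,0,0,0],[0,0,0,0,0,0,0],[0,0,0,0,0,0,0],[0,0,0,0,0,0,0]]]'

```text
time_s: 23.85
ee_pos: [0.4642, -0.0534, 0.0691]
eef_rot: [-1.272, 1.568, -2.618]
force: [-7.1, -1.1, 8.1]
grip_width: 0.0002
```

```bash
python3 lev.py 25; python3 lfit.py s25 | grep s25; python3 -c "
from h import *
print(hand_in())"
```

```text
t 23.85 tcp press mm [-76.4   0.1  69.1] q [-0.19  0.26  1.87 -0.    1.02 -0.42] F [-7.1 -1.1  8.1] w 0.0002
  tool-frame shift mm [-1.9  0.4  0.1]
  rotvec [0.003 0.001 0.003]
s25 [231 232 233 234 234 234 235 235 235 236]
the job is handed in; nothing more can be done
None
```

I rolled the cream-labelled tin to the stop rail, backed off, pushed the lever down with closed fingers, and handed in at about 24 s while still holding it. No verdict was reported.

**Last checks**
- **Lever:** about 0.35 rad from the handle's outline in the scene picture (level is 0.36), steady over the last half second.
- **Push on the handle:** 8–9 N, about the 8 N expected with the bar level.
- **Tin:** it met the rail with a 4.9 N reaction and stayed there after I withdrew. The last pictures show it parallel to the rail, with the foot on it. It sits an estimated 9 mm or so off centre along the press's x, within the 27 mm allowed.
- **Foot on the tin:** seen in the picture only; I could not measure that force directly.
- **Mill, mustard and garlic:** they look unmoved in the last scene view, by eye only.

**What went wrong or disagreed**
- **Jam on the first push:** the fingers rode up on the tin, with a wrist force of about 100 N (the limit is 120 N). I backed off and pushed again lower down, and the tin then rolled with almost no force. It may have slid rather than rolled for part of the first push.
- **Fingertip position:** the camera and the handle contact both put the real fingertips about 18–20 mm short of the reported TCP. I therefore set the lever height by force and pictures, not by the TCP reading.
- **Rail position:** the two cameras disagreed by about 3 mm on where the rail is, inside the 9 mm tolerance.

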